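# Unpack the soil thermometer and stand it in the check block

### The arm

A 6-joint arm with a two-finger parallel gripper is mounted at the origin on the work surface. World frame = base frame: x ahead of the robot, y to its left, z up, the work surface at z = 0. Lengths are in mm, angles in rad, forces in N, time in s.
With the tool pointing down it reaches from about 375 to 925 mm from the base axis. Payload 5.7 kg.
Tool frame: the origin (TCP) lies between the finger pads; the fingertips stand 8 mm ahead of it and the grasp point (between the pads) lies 11 mm behind it; z points along the fingers, y is the line along which they close (so a half turn about z gives the same grasp; the last joint's range is limited). The gripper opens to 85 mm and grips with 20 to 120 N. Pads are 22 mm wide; open, the fingers measure 114 mm over their backs; the gripper's body (76 mm by 85 mm) begins 54 mm behind the grasp point. The pads swing forward as they close: fully open they stand 13 mm farther back than shut.
Start: joints at [1.056, 0.359, 1.51, -0, 1.272, -0.115], TCP at [233.531, 552.655, 239.267] pointing down, gripper open.
Joint ranges: [-2.97, 2.97], [-1.01, 2.36], [0.21, 2.38], [-0.96, 4.11], [0.2, 2.71], [-2.98, 2.98]. Speed limits (rad/s): [2.39, 2.39, 3.14, 3.14, 3.14, 3.14].

### API

Orientations are given as a 3x3 rotation matrix whose columns are the frame's x, y, z axes.
In Python, from cell import manip gives the robot as it stands.
- The arm moves only by the tool send_rows, never from a script. Its argument "commands" is a list of rows, each a list of 7 numbers: the shift along the tool's x, y, z in mm, then the turn, a rotation vector about the tool's x, y, z in rad, then the opening, from 0 (shut) to 1 (fully open). A call has exactly 5 rows; each row is the pose to reach, as a shift and turn from the pose commanded when the call began, along the tool's axes at that moment; what a row does not reach only later rows make up. A row lasts 1/12 s, in which the tool goes at most 41.7 mm and 7.16 degrees, less where a joint would pass 70% of its speed; a pose out of reach is approached as far as the arm can. A call with a gripper value outside its range is refused whole. The fingers move at their own pace and stop on an object; "newtons" is the grip in N (left out, the last holds). Time passes only in rows, so rows that repeat a pose let the fingers close, or fill a call up. It gives the time, the measured TCP pose, the force, the opening and the grip force at its end, in the units of the state.
- manip.get_state(): the state, without advancing time (a new reading comes with each control period).
- manip.get_image(name): name is "side" or "top" or "wrist"; returns the picture (420x560x3 uint8, blue, green, red); there is no depth.
- manip.get_calibration(name): a dict with "K" (3x3 intrinsics, pixels), "camera_from_world" (4x4, takes a point from world to camera coordinates); the wrist camera has in their place "tool_from_camera" (4x4, takes a point from camera to tool coordinates, whose origin is the TCP and whose axes are the flange's). Camera axes: x right, y up, looking along -z (the intrinsics and any distortion apply to the point x, -y, -z); pixel columns grow to the right and rows downward; lengths in mm; the calibration is good to about 2 mm. A picture is of the moment at which its call begins: read the wrist's pose just before it. get_calibration takes no time and is no camera call.
- manip.hand_in(): hands the job in; it is judged then, once.
Trained networks look in the newest picture that a camera, given by its name, has taken for a name from the list of things; names that differ only in an ending like _2 or _b are one class to them, and where a whole thing is asked for, a point or a joint stands for the part that bears it (a point fixed in the world has none). Each returns a list of dicts, best first, with "conf" (0 to 1); they miss things now and then, are a little off and sometimes report something else, mostly with a low value. They report only what shows in the picture. A call takes as long as a camera call. They do not tell look-alikes from the thing itself.
- manip.spot_in(camera, target): "location" ([column, row] in pixels, amid what is visible of it).
- manip.cut_out(camera, target): "mask" (420x560 bool, what is visible of it) and "location" ([column, row] in pixels, amid what is visible of it).
- manip.place_of(camera, target): "location" ([column, row] in pixels: a listed point, or the origin of a listed thing).
The state is a dict: "t": time; "joints": joint angles; "joint_vel": joint speeds; "joint_efforts": joint torques, N m; "position": TCP position; "tcp_rot": TCP orientation; "force": force on the tool from outside, world axes, zero at the start; "moment": the same for the moment, N m; "opening": finger opening in mm; "finger_force": force on a finger pad.
Only numpy, scipy, OpenCV 4.12 (cv2) and the standard library are available. Lean on these libraries where they do the work, as an engineer would, in place of code of your own. Each camera call takes 0.05 s, during which the arm holds its last target. There are 200 camera calls.

### The job

Swing both top flaps of the carton well back, past upright, and leave them open. Then take the thermometer probe out by its handle and, holding the handle, guide its stem without forcing into the narrower of the two wells in the metal check block until the collar sits flush on the block; let go and leave it standing there. Do not disturb the pot, the jar or the brush.

Things in the scene. Friction and masses are not known exactly. Their poses are not given: they have to be found in the camera images.
- carton: fixed cardboard carton, outside 158 mm (its x) by 138 mm (its y), 140 mm high, walls 4 mm; origin at the centre of its underside, z up. Left or right of the robot's centre line. A grey insert fills it up to 74 mm above the underside, with a hole at the centre in which the probe stands. Two end flaps already hang down outside the x ends.
- flap_left_hinge (a point): middle of the hinge line of the left top flap, on the rim of the carton's +y wall (67 mm from the carton's centre, 142 mm above its underside); the hinge line runs along the carton's x axis. The flap is cardboard, 154 mm along the hinge, 55 mm wide, 4 mm thick, and stays where it is put (stiff crease).
- flap_left_edge (a point): middle of the free edge of the left flap, 55 mm from its hinge line
- flap_left (a joint): angle of the left flap: 0 = closed and level, reaching in over the carton; grows as it swings up and outward; 1.57 = upright; limit 2.7. Starts ajar at 0.85 to 1.25, leaving a gap of 58 mm or more between the two free edges.
- flap_right_hinge (a point): the same for the right top flap, on the rim of the carton's -y wall (67 mm from the carton's centre, 142 mm above its underside)
- flap_right_edge (a point): middle of the free edge of the right flap, 55 mm from its hinge line
- flap_right (a joint): angle of the right flap: 0 = closed and level, grows as it swings up and outward, 1.57 = upright, limit 2.7; starts ajar at 0.85 to 1.25
- probe: loose round thermometer probe, 120 mm long, 0.12 kg: steel stem 12 mm thick, 62 mm long, chamfered tip; black collar 40 mm across, 6 mm thick; black handle 30 mm in diameter, 52 mm long. Origin at the stem's tip, z along the axis to the handle. Starts upright at the carton's centre, stem in the insert, collar resting on it, top 8 mm below the rim.
- probe_handle (a point): the point on the probe's axis where to grip the handle, 98 mm above the tip (22 mm below the handle's top)
- block: fixed check block: grey base 160 mm (its x) by 170 mm (its y), 25 mm high; on it an aluminium block 80 by 140 mm, top 95 mm above the table, and a low panel (68 mm high) on its -x side. Two round wells 66 mm deep open in the aluminium top, 68 mm apart. Origin at the centre of the underside, z up. On the other side of the centre line from the carton.
- snug_well (a point): centre of the mouth of the narrower well, 15 mm in diameter, 66 mm deep, in the block's top face (95 mm above the table), 25 mm along x and 34 mm along +y from the block's origin: the probe belongs here
- wide_well (a point): centre of the mouth of the wider well, 27 mm in diameter, on the -y side of the block's top: the wrong one
- pot: bystander: empty terracotta pot, 90 mm across, 85 mm high; origin at the centre of its underside
- jar: bystander: closed amber jar, 64 mm in diameter, 110 mm high; origin at the centre of its underside
- brush: bystander: hand brush lying on the bench
Things that resemble listed ones, but are neither listed nor needed, are in the scene too. What is shaped like the carton but blue is not meant.

How it is judged:
By the outcome, as a careful person would: the job done as asked, in the order asked, and still so for the second after the job is handed in, with the robot touching nothing.
It also fails if it takes over 61 s, if anything falls off the work surface, if the arm or the gripper's body presses on something with over 40 N, if the wrist force passes 120 N, or if a joint passes its speed limit or range.

## Working session

There is one attempt and no reset: what is moved stays moved. The work goes in short steps, Python scripts to look and compute and a tool call to move; the robot and the scene stay as the last step left them, time stands still between calls to the robot, and variables do not carry over. Pictures are saved under pics/ and viewed, at most 10 in all, crops included, and the job is handed in when it is done.

Besides the shell and the picture viewer there is one more tool, called after "Request:" as name(argument=value, ...), one argument or row to a line, values as JSON. send_rows: Moves the arm, as the interface text tells. Its arguments: {"type":"object","properties":{"commands":{"type":"array"},"newtons":{"type":"number"}},"required":["commands"]}

```bash
mkdir -p pics; ls; cat > h.py <<'E'
import numpy as np, cv2
from cell import manip
np.set_printoptions(precision=3,suppress=True)
def shot(n,name=None):
    s=manip.get_state(); im=manip.get_image(n)
    if name: cv2.imwrite('pics/%s.png'%name,im)
    return s,im
def cam(n,s=None):
    c=manip.get_calibration(n); K=np.array(c['K'])
    if n=='wrist':
        T=np.eye(4); T[:3,:3]=s['tcp_rot']; T[:3,3]=s['position']
        M=np.linalg.inv(T@np.array(c['tool_from_camera']))
    else: M=np.array(c['camera_from_world'])
    D=c.get('dist',c.get('distortion'))
    return K,M,D
def proj(n,P,s=None):
    K,M,D=cam(n,s); q=(M[:3,:3]@np.atleast_2d(P).T+M[:3,3:]).T*[1,-1,-1]
    return cv2.projectPoints(q,np.zeros(3),np.zeros(3),K,None if D is None else np.array(D))[0].reshape(-1,2)
def ray(n,px,s=None):
    K,M,D=cam(n,s)
    u=cv2.undistortPoints(np.array([[px]],float),K,None if D is None else np.array(D)).ravel()
    d=M[:3,:3].T@np.array([u[0],-u[1],-1]); o=-M[:3,:3].T@M[:3,3]
    return o,d
def atz(n,px,z,s=None):
    o,d=ray(n,px,s); return o+d*(z-o[2])/d[2]
def tri(rs):
    A=np.zeros((3,3));b=np.zeros(3)
    for o,d in rs:
        d=d/np.linalg.norm(d);Q=np.eye(3)-np.outer(d,d);A+=Q;b+=Q@o
    p=np.linalg.solve(A,b); return p
E
python3 - <<'E'
from h import *
print({k:np.round(v,3) for k,v in manip.get_state().items()})
for n in ['side','top','wrist']:
    c=manip.get_calibration(n); print(n,c.keys()); print(*[np.array(v) for v in c.values() ])
    shot(n,n+'0')
for n in ['side','top']:
    for t in ['carton','flap_left_hinge','flap_left_edge','flap_right_hinge','flap_right_edge','probe','probe_handle','block','snug_well','wide_well','pot','jar','brush']:
        print(n,t,[(np.round(r['conf'],2),np.round(r['location'],1)) for r in manip.place_of(n,t)[:3]])
print(manip.get_state()['t'])
E
```

```text
pics
{'t': np.float64(0.0), 'joints': array([ 1.056,  0.359,  1.511, -0.   ,  1.273, -0.115]), 'joint_vel': array([-0.001, -0.001, -0.001, -0.002,  0.002,  0.001]), 'joint_efforts': array([  0.001, -52.763, -27.862,  -0.   ,   0.013,   0.   ]), 'position': array([233.207, 552.08 , 238.447]), 'tcp_rot': array([[-0.921,  0.389, -0.001],
       [ 0.389,  0.921, -0.002],
       [ 0.   , -0.002, -1.   ]]), 'force': array([-0.788, -0.241,  0.316]), 'moment': array([-0.008,  0.01 ,  0.02 ]), 'finger_force': np.float64(0.0), 'opening': np.float64(85.159)}
side dict_keys(['K', 'camera_from_world'])
[[393.987   0.    280.106]
 [  0.    393.987 212.253]
 [  0.      0.      1.   ]] [[   0.519   -0.855    0.015 -345.401]
 [   0.684    0.426    0.592 -348.318]
 [  -0.512   -0.296    0.806 -735.415]
 [   0.       0.       0.       1.   ]]
top dict_keys(['K', 'camera_from_world'])
[[395.138   0.    283.608]
 [  0.    395.138 205.438]
 [  0.      0.      1.   ]] [[   -0.012    -0.999    -0.035   -62.373]
 [    0.998    -0.014     0.062  -497.565]
 [   -0.062    -0.034     0.997 -1008.262]
 [    0.   
[... 2296 characters left out ...]
p.float64(0.81), array([380.3, 327.5])), (np.float64(0.71), array([429.3, 106.1]))]
top probe [(np.float64(0.57), array([348.5, 208. ]))]
top probe_handle [(np.float64(0.75), array([354.8, 207.8])), (np.float64(0.7), array([187.2, 179.7]))]
top block [(np.float64(0.77), array([185.1, 183.7])), (np.float64(0.66), array([349.3, 208.9]))]
top snug_well [(np.float64(0.6), array([165.4, 164.1]))]
top wide_well [(np.float64(0.76), array([192.5, 173.8]))]
top pot [(np.float64(0.76), array([278. , 107.4])), (np.float64(0.7), array([347. , 208.9])), (np.float64(0.56), array([354.3, 208.6]))]
top jar [(np.float64(0.86), array([166.1, 115.7]))]
top brush [(np.float64(0.75), array([345.9, 105.9]))]
1.45
```

```bash
python3 -c "
import cv2,numpy as np
a=cv2.imread('pics/top0.png');b=cv2.imread('pics/side0.png')
cv2.imwrite('pics/t0.png',cv2.resize(a,(800,600)));cv2.imwrite('pics/s0.png',cv2.resize(b,(800,600)))"
```

```text
(no output)
```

View pics/t0.png

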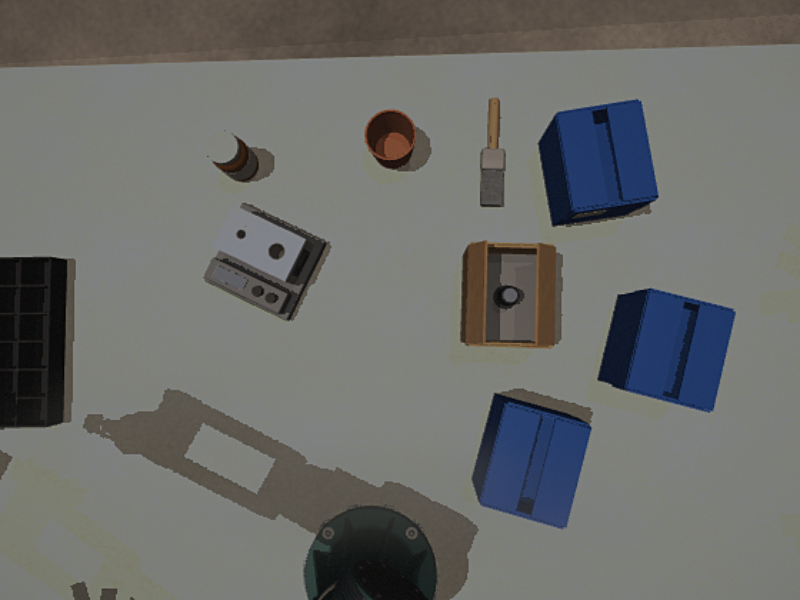

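View pics/s0.png

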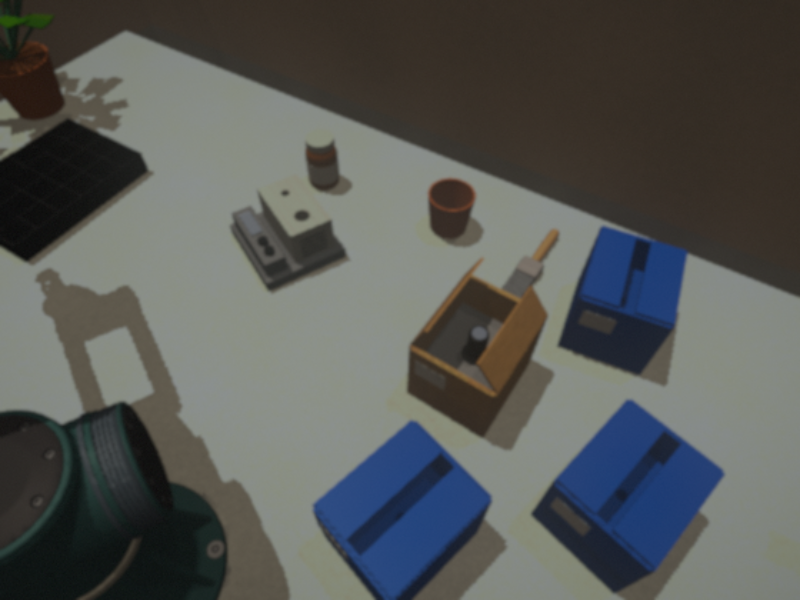

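The top picture (800 px scale) shows the brown carton at (510,295) with its hinge lines vertical in the image and the probe at (508,295). The block is at (268,262), with the snug well at (241,234) and the wide well at (277,251). The side picture shows the snug well at (285,193) and the wide well at (302,215). The blue cartons are decoys.

```bash
python3 - <<'E'
from h import *
from scipy.optimize import least_squares
T=cv2.imread('pics/top0.png');S=cv2.imread('pics/side0.png')
def blob(im,px,r=10):
    x,y=map(int,px);w=cv2.cvtColor(im[y-r:y+r+1,x-r:x+r+1],cv2.COLOR_BGR2GRAY)
    m=(w<(int(w.min())+int(np.median(w)))/2).astype(np.uint8)
    n,l,s,c=cv2.connectedComponentsWithStats(m); i=l[r,r] or 1+np.argmax(s[1:,4])
    return c[i]+[x-r,y-r],s[i,4]
for n,im,a,b in(('top',T,(169,164),(194,176)),('side',S,(199,135),(211,151))):
    for q in(a,b):
        c,A=blob(im,q,8);print(n,c,A,atz(n,c,95))
print('probe',tri([ray('top',(354.8,207.8)),ray('side',(334,235))]), atz('top',(357,206),132))
# brown carton rim seen from the top
hsv=cv2.cvtColor(T,cv2.COLOR_BGR2HSV); m=cv2.inRange(hsv,(5,70,50),(22,255,255)); m[:160]=0;m[260:]=0;m[:,:300]=0;m[:,410:]=0
ys,xs=np.where(m);print('brown',xs.min(),xs.max(),ys.min(),ys.max())
for px in[(487/1.4286,245/1.4286),(537/1.4286,245/1.4286),(486/1.4286,345/1.4286),(537/1.4286,345/1.4286)]: print(px,atz('top',px,142))
for c in manip.cut_out('top','carton')[:3]: print(c['conf'],c['location'])
cv2.imwrite('pics/crop.png',np.hstack([cv2.resize(T[155:255,310:405],None,fx=4,fy=4,interpolation=2),cv2.resize(S[175:305,280:390],(338,400),interpolation=2)]))
E
```

```text
top [168.5 163.5] 32 [597.516 206.185  95.   ]
top [193.073 175.448] 96 [567.326 146.036  95.   ]
side [199.067 134.6  ] 15 [594.33  204.752  95.   ]
side [210.83  150.491] 53 [564.228 143.824  95.   ]
probe [ 482.805 -237.616  121.783] [ 485.635 -240.029  132.   ]
brown 323 393 168 243
(340.89318213635727, 171.49657006859863) [ 563.833 -204.118  142.   ]
(375.89248215035695, 171.49657006859863) [ 562.46  -282.766  142.   ]
(340.19319613607723, 241.49517009659806) [ 405.947 -199.213  142.   ]
(375.89248215035695, 241.49517009659806) [ 405.058 -278.578  142.   ]
0.82 [371.6, 322.3]
0.72 [418.9, 115.6]
0.69 [466.9, 245.5]
```

View pics/crop.png

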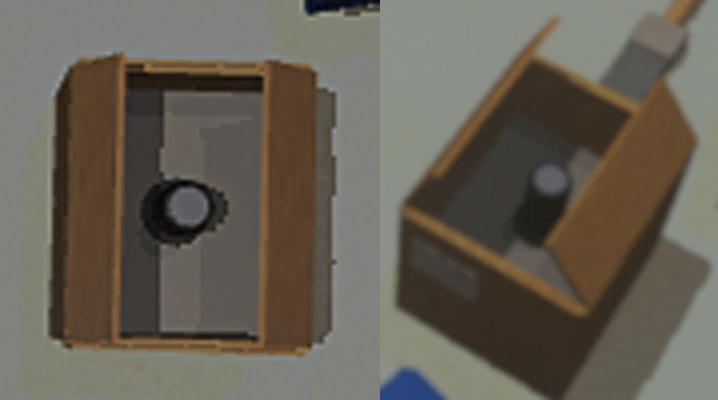

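Request:
send_rows(
  commands=[
    [-37.5, -14.3, 0, 0, 0, 0.117, 0],
    [-75, -28.6, 0, 0, 0, 0.234, 0],
    [-112.5, -42.9, 0, 0, 0, 0.351, 0],
    [-150, -57.2, 0, 0, 0, 0.468, 0],
    [-187.5, -71.5, 0, 0, 0, 0.585, 0],
  ],
  newtons=30,
)

```text
t: 1.92
position: [379.4, 412.5, 239.4]
tcp_rot: [[-0.549, 0.836, 0.0], [0.836, 0.549, 0.0], [-0.0, 0.0, -1.0]]
force: [-0.5, 0.7, -1.0]
opening: 25.5
finger_force: 0.0
```

```bash
cat >> h.py <<'E'
R0=np.array([[0,1,0],[1,0,0],[0,0,-1.]])
def togo(p,Rt=R0):
    from scipy.spatial.transform import Rotation as Ro
    s=manip.get_state(); R=np.array(s['tcp_rot'])
    print('t',s['t'],'pos',s['position'],'F',s['force'],'open',s['opening'],'ff',s['finger_force'])
    print('shift',R.T@(np.array(p)-s['position']),'turn',Ro.from_matrix(R.T@Rt).as_rotvec())
E
python3 -c "
from h import *
togo([596,205,201])"
```

```text
t 1.9167 pos [379.393 412.526 239.429] F [-0.523  0.711 -0.977] open 25.481116900177227 ff 0.0
shift [-292.35    67.199   38.45 ] turn [ 0.    -0.     0.581]
```

Request:
send_rows(
  commands=[
    [-36.5, 8.4, 4.8, 0, 0, 0.116, 0],
    [-73, 16.8, 9.6, 0, 0, 0.232, 0],
    [-109.5, 25.2, 14.4, 0, 0, 0.348, 0],
    [-146, 33.6, 19.2, 0, 0, 0.465, 0],
    [-182.5, 42, 24, 0, 0, 0.581, 0],
  ],
)

```text
t: 2.33
position: [515.5, 283.5, 215.2]
tcp_rot: [[0.001, 1.0, 0.0], [1.0, -0.001, 0.0], [0.0, 0.0, -1.0]]
force: [1.1, 0.4, -0.2]
opening: -0.1
finger_force: 0.0
```

Request:
send_rows(
  commands=[
    [-26, 27, 5, 0, 0, 0, 0],
    [-52, 54, 10, 0, 0, 0, 0],
    [-78, 81.5, 14.5, 0, 0, 0, 0],
    [-78, 81.5, 14.5, 0, 0, 0, 0],
    [-78, 81.5, 14.5, 0, 0, 0, 0],
  ],
)

```text
t: 2.75
position: [597.6, 205.6, 200.2]
tcp_rot: [[-0.002, 1.0, -0.0], [1.0, 0.002, -0.0], [-0.0, -0.0, -1.0]]
force: [-0.5, -0.5, -0.4]
opening: -0.2
finger_force: 0.0
```

```bash
python3 - <<'E'
from h import *
togo([596,205,201])
s,im=shot('wrist','w1')
print(manip.get_state()['joint_vel'])
for t in('snug_well','wide_well'):
    for r in manip.place_of('wrist',t)[:2]: print(t,r['conf'],r['location'],atz('wrist',r['location'],95,s))
E
```

```text
t 2.75 pos [597.568 205.627 200.218] F [-0.452 -0.545 -0.438] open -0.20045509070952475 ff 0.0
shift [-0.625 -1.569 -0.781] turn [-0.     0.     0.002]
[ 0.032 -0.018  0.017  0.004  0.005  0.002]
wide_well 0.79 [241.6, 289.0] [568.458 144.885  95.   ]
```

View pics/w1.png

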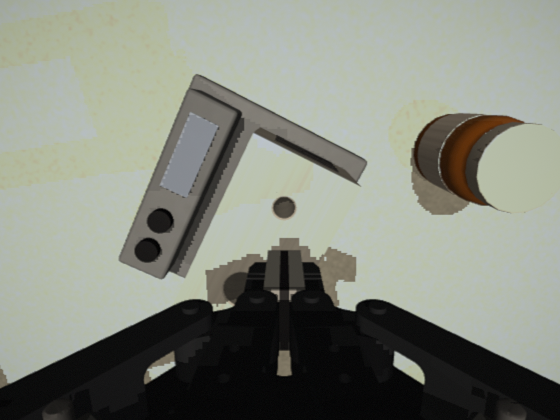

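The snug well shows at about (284,207), clear of the fingers. The jar stands to the right at (500,165).

```bash
python3 - <<'E'
from h import *
for k in range(2):
    s,im=shot('wrist'); g=cv2.cvtColor(im,cv2.COLOR_BGR2GRAY)[190:225,266:302]
    hi=np.percentile(g,90);lo=np.percentile(g,5);m=(g<(hi+lo)/2).astype(np.uint8)
    n,l,st,c=cv2.connectedComponentsWithStats(m);i=1+np.argmax(st[1:,4])
    bb=st[i];ctr=np.array([bb[0]+(bb[2]-1)/2+266,bb[1]+(bb[3]-1)/2+190])
    print(c[i]+[266,190],bb,ctr,s['position'],atz('wrist',c[i]+[266,190],95,s),atz('wrist',ctr,95,s))
togo([485,-239,260])
E
```

```text
[286.907 210.37 ] [ 10  10  23  22 378] [287.  210.5] [595.354 208.041 200.777] [598.562 205.826  95.   ] [598.625 205.735  95.   ]
[287.101 210.711] [ 10  11  23  21 377] [287. 211.] [595.238 208.369 200.899] [598.612 205.881  95.   ] [598.545 205.677  95.   ]
t 3.0 pos [595.256 208.483 201.021] F [-0.682  0.653  1.   ] open -0.17760238282870872 ff 0.0
shift [-446.747 -113.186  -59.003] turn [-0.    -0.     0.007]
```

Request:
send_rows(
  commands=[
    [-38, -9.3, -10, 0, 0, 0, 0],
    [-76, -18.6, -20, 0, 0, 0, 0],
    [-114, -27.9, -30, 0, 0, 0, 0],
    [-152, -37.2, -40, 0, 0, 0, 0],
    [-190, -46.5, -50, 0, 0, 0, 0],
  ],
)

```text
t: 3.42
position: [549.5, 16.9, 251.6]
tcp_rot: [[-0.008, 1.0, 0.0], [1.0, 0.008, -0.0], [-0.0, 0.0, -1.0]]
force: [1.0, -0.3, 1.0]
opening: -0.2
finger_force: 0.0
```

Request:
send_rows(
  commands=[
    [-38, -9.3, -2, 0, 0, 0, 0],
    [-76, -18.6, -4, 0, 0, 0, 0],
    [-114, -27.9, -6, 0, 0, 0, 0],
    [-152, -37.2, -8, 0, 0, 0, 0],
    [-190, -46.5, -9, 0, 0, 0, 0],
  ],
)

```text
t: 3.83
position: [504.5, -173.6, 260.6]
tcp_rot: [[-0.007, 1.0, 0.001], [1.0, 0.007, -0.0], [-0.0, 0.001, -1.0]]
force: [-0.2, -0.9, 0.2]
opening: 0.2
finger_force: 0.0
```

Request:
send_rows(
  commands=[
    [-38, -9.3, 0, 0, 0, 0, 0],
    [-68, -17, 0, 0, 0, 0, 0],
    [-68, -17, 0, 0, 0, 0, 0],
    [-68, -17, 0, 0, 0, 0, 0],
    [-68, -17, 0, 0, 0, 0, 0],
  ],
)

```text
t: 4.25
position: [488.5, -239.8, 259.9]
tcp_rot: [[-0.005, 1.0, 0.0], [1.0, 0.005, 0.001], [0.001, 0.0, -1.0]]
force: [-0.2, -0.1, -0.8]
opening: -0.1
finger_force: 0.0
```

```bash
python3 - <<'E'
from h import *
togo([485,-239,176])
shot('wrist','w2')
E
```

```text
t 4.25 pos [ 488.464 -239.84   259.937] F [-0.184 -0.114 -0.751] open -0.11772905419556302 ff 0.0
shift [ 0.798 -3.464 83.937] turn [ 0.    -0.001  0.005]
```

View pics/w2.png

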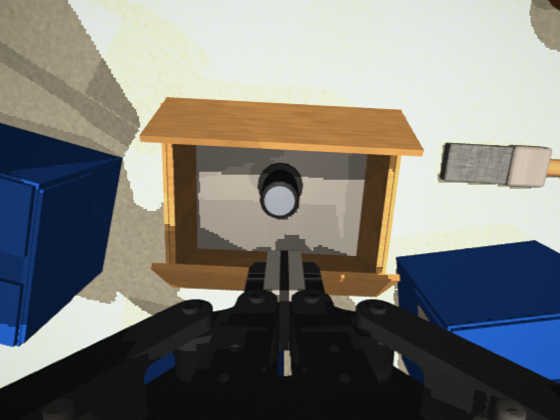

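Request:
send_rows(
  commands=[
    [0.8, -3.5, 30, 0, 0, 0, 0],
    [0.8, -3.5, 60, 0, 0, 0, 0],
    [0.8, -3.5, 84, 0, 0, 0, 0],
    [0.8, -3.5, 84, 0, 0, 0, 0],
    [12, -3.5, 84, 0, 0, 0, 0],
  ],
)

```text
t: 4.72
position: [484.9, -228.5, 175.3]
tcp_rot: [[-0.006, 1.0, -0.002], [1.0, 0.006, 0.0], [0.001, -0.002, -1.0]]
force: [1.3, 0.2, 0.8]
opening: -0.4
finger_force: 0.0
```

Request:
send_rows(
  commands=[
    [8, 0, 0, 0, 0, 0, 0],
    [16, 0, 0, 0, 0, 0, 0],
    [24, 0, 0, 0, 0, 0, 0],
    [32, 0, 0, 0, 0, 0, 0],
    [40, 0, 0, 0, 0, 0, 0],
  ],
)

```text
t: 5.13
position: [485.4, -188.6, 176.9]
tcp_rot: [[-0.005, 1.0, 0.002], [1.0, 0.005, -0.001], [-0.001, 0.002, -1.0]]
force: [-0.2, -0.8, 0.2]
opening: 0.1
finger_force: 0.4
```

Request:
send_rows(
  commands=[
    [9, 0, 0, 0, 0, 0, 0],
    [18, 0, 0, 0, 0, 0, 0],
    [27, 0, 0, 0, 0, 0, 0],
    [36, 0, 0, 0, 0, 0, 0],
    [36, 0, 0, 0, 0, 0, 0],
  ],
)

```text
t: 5.55
position: [483.9, -151.1, 175.6]
tcp_rot: [[-0.006, 1.0, -0.001], [1.0, 0.006, 0.001], [0.001, -0.001, -1.0]]
force: [-0.5, -1.4, 0.1]
opening: -0.2
finger_force: 0.0
```

Request:
send_rows(
  commands=[
    [-30, 0, 0, 0, 0, 0, 0],
    [-60, 0, 0, 0, 0, 0, 0],
    [-88, 0, 0, 0, 0, 0, 0],
    [-98, 0, 0, 0, 0, 0, 0],
    [-106, 0, 0, 0, 0, 0, 0],
  ],
)

```text
t: 5.97
position: [484.9, -260.3, 175.6]
tcp_rot: [[-0.003, 1.0, -0.0], [1.0, 0.003, 0.001], [0.001, -0.0, -1.0]]
force: [-0.0, 2.0, 1.6]
opening: 0.0
finger_force: 1.2
```

Request:
send_rows(
  commands=[
    [-8, 0, 0, 0, 0, 0, 0],
    [-16, 0, 0, 0, 0, 0, 0],
    [-24, 0, 0, 0, 0, 0, 0],
    [-32, 0, 0, 0, 0, 0, 0],
    [-40, 0, 0, 0, 0, 0, 0],
  ],
)

```text
t: 6.38
position: [485.1, -299.2, 175.8]
tcp_rot: [[-0.006, 1.0, -0.001], [1.0, 0.006, 0.0], [0.0, -0.001, -1.0]]
force: [-1.5, 2.4, -0.7]
opening: 0.2
finger_force: 0.7
```

Request:
send_rows(
  commands=[
    [-8, 0, 0, 0, 0, 0, 0],
    [-16, 0, 0, 0, 0, 0, 0],
    [-24, 0, 0, 0, 0, 0, 0],
    [-32, 0, 0, 0, 0, 0, 0],
    [-32, 0, 0, 0, 0, 0, 0],
  ],
)

```text
t: 6.8
position: [485.8, -333.4, 176.0]
tcp_rot: [[-0.004, 1.0, 0.001], [1.0, 0.004, -0.002], [-0.002, 0.001, -1.0]]
force: [-0.5, -0.0, -0.3]
opening: -0.3
finger_force: 0.0
```

```bash
python3 - <<'E'
from h import *
togo([485.5,-239,238])
E
```

```text
t 6.8 pos [ 485.787 -333.399  176.034] F [-0.456 -0.001 -0.259] open -0.304960938296767 ff 0.0
shift [ 94.283   0.159 -62.142] turn [0.001 0.002 0.004]
```

Now rise over the probe, open the fingers partway and look.

Request:
send_rows(
  commands=[
    [12, 0, -25, 0, 0, 0, 0.3],
    [45, 0, -50, 0, 0, 0, 0.5],
    [75, 0, -62, 0, 0, 0, 0.7],
    [94.3, 0, -62, 0, 0, 0, 0.7],
    [94.3, 0, -62, 0, 0, 0, 0.7],
  ],
)

```text
t: 7.22
position: [484.9, -233.6, 239.0]
tcp_rot: [[-0.007, 1.0, 0.001], [1.0, 0.007, 0.001], [0.001, 0.001, -1.0]]
force: [-0.1, 0.8, 0.3]
opening: 59.1
finger_force: 0.0
```

Request:
send_rows(
  commands=[
    [0, 0, 0, 0, 0, 0, 0.7],
    [0, 0, 0, 0, 0, 0, 0.7],
    [0, 0, 0, 0, 0, 0, 0.7],
    [0, 0, 0, 0, 0, 0, 0.7],
    [0, 0, 0, 0, 0, 0, 0.7],
  ],
)

```text
t: 7.63
position: [484.8, -237.7, 237.4]
tcp_rot: [[-0.004, 1.0, -0.001], [1.0, 0.004, 0.0], [0.0, -0.001, -1.0]]
force: [0.4, -1.4, 0.3]
opening: 59.6
finger_force: 0.0
```

```bash
python3 - <<'E'
from h import *
togo([485.5,-239,238])
s,im=shot('wrist','w3')
_,tp=shot('top')
cv2.imwrite('pics/v3.png',cv2.resize(np.hstack([im[60:340,100:460],cv2.resize(tp[130:270,290:430],(280,280))]),(800,350)))
g=cv2.cvtColor(im,cv2.COLOR_BGR2GRAY)
c=proj('wrist',[485.5,-239,132],s)[0];print(c)
x,y=map(int,c);w=g[y-45:y+46,x-45:x+46]
m=((w>70)).astype(np.uint8)
n,l,st,cc=cv2.connectedComponentsWithStats(m)
for i in range(1,n):
    if st[i,4]>300:
        q=cc[i]+[x-45,y-45];print(st[i],q,atz('wrist',q,132,s))
for n in('top','wrist'):
  for t in('flap_left_edge','flap_right_edge','flap_left_hinge','flap_right_hinge','probe_handle'):
    print(n,t,[(round(r['conf'],2),np.round(r['location'])) for r in manip.place_of(n,t)[:3]])
E
```

```text
t 7.6333 pos [ 484.84  -237.662  237.397] F [ 0.411 -1.427  0.324] open 59.575309771685106 ff 0.0
shift [-1.341  0.654 -0.603] turn [-0.001 -0.     0.004]
[283.109 209.249]
[   0    0   91   91 6001] [282.566 212.744] [ 485.138 -241.458  132.   ]
[ 30  31  34  33 878] [284.191 211.301] [ 486.236 -240.439  132.   ]
top flap_left_edge [(0.96, array([307., 202.])), (0.85, array([418., 107.])), (0.63, array([369., 323.]))]
top flap_right_edge [(0.92, array([482., 245.])), (0.87, array([414., 206.])), (0.82, array([430., 104.]))]
top flap_left_hinge [(0.94, array([332., 210.])), (0.9, array([394., 116.])), (0.65, array([345., 321.]))]
top flap_right_hinge [(0.8, array([386., 206.])), (0.78, array([454., 101.])), (0.77, array([506., 252.]))]
top probe_handle []
wrist flap_left_edge [(0.7, array([284., 175.])), (0.61, array([297.,  16.]))]
wrist flap_right_edge []
wrist flap_left_hinge [(0.97, array([290., 106.]))]
wrist flap_right_hinge [(0.71, array([280., 310.]))]
wrist probe_handle [(0.68, array([287., 203.]))]
```

View pics/v3.png

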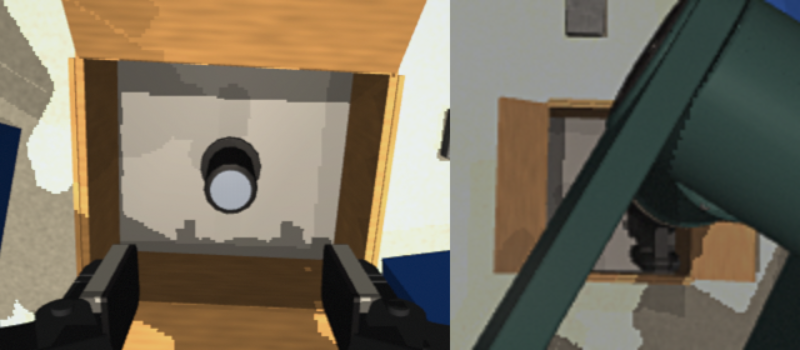

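Request:
send_rows(
  commands=[
    [-2, 1.2, 30, 0, 0, 0.004, 0.6],
    [-2, 1.2, 60, 0, 0, 0.004, 0.6],
    [-2, 1.2, 90, 0, 0, 0.004, 0.6],
    [-2, 1.2, 110, 0, 0, 0.004, 0.6],
    [-2, 1.2, 110, 0, 0, 0.004, 0.6],
  ],
)

```text
t: 8.65
position: [483.3, -237.1, 123.9]
tcp_rot: [[-0.001, 1.0, -0.007], [1.0, 0.001, 0.004], [0.004, -0.007, -1.0]]
force: [-0.3, -0.1, -0.7]
opening: 51.0
finger_force: 0.0
```

```bash
python3 - <<'E'
from h import *
for i in range(3): manip.get_image('side'); togo([486.3,-240.4,99])
E
```

```text
t 8.7 pos [ 484.601 -237.842  126.071] F [-0.426 -0.1    0.099] open 51.254165839335386 ff 0.0
shift [-2.631  1.809 27.057] turn [-0.004 -0.003  0.001]
t 8.75 pos [ 485.94  -238.669  127.691] F [0.423 0.492 0.27 ] open 51.01024032920716 ff 0.0
shift [-1.751  0.394 28.689] turn [-0.001 -0.001  0.001]
t 8.8 pos [ 486.818 -239.297  128.742] F [-0.634 -0.122  0.042] open 51.48892017398245 ff 0.0
shift [-1.081 -0.545 29.742] turn [0.001 0.001 0.001]
```

Request:
send_rows(
  commands=[
    [0, 0, 8, 0, 0, 0, 0.6],
    [0, 0, 16, 0, 0, 0, 0.6],
    [0, 0, 24, 0, 0, 0, 0.6],
    [0, 0, 28, 0, 0, 0, 0.6],
    [0, 0, 28, 0, 0, 0, 0.6],
  ],
)

```text
t: 9.22
position: [485.4, -238.4, 98.8]
tcp_rot: [[-0.001, 1.0, -0.002], [1.0, 0.001, 0.001], [0.001, -0.002, -1.0]]
force: [0.1, -0.6, -0.1]
opening: 51.4
finger_force: 0.0
```

Request:
send_rows(
  commands=[
    [0, 0, 0, 0, 0, 0, 0.6],
    [0, 0, 0, 0, 0, 0, 0.6],
    [0, 0, 0, 0, 0, 0, 0.6],
    [0, 0, 0, 0, 0, 0, 0.6],
    [0, 0, 0, 0, 0, 0, 0.6],
  ],
)

```text
t: 9.63
position: [486.3, -239.0, 100.1]
tcp_rot: [[-0.001, 1.0, 0.0], [1.0, 0.001, -0.0], [-0.0, 0.0, -1.0]]
force: [-0.5, -0.2, -0.6]
opening: 51.0
finger_force: 0.0
```

```bash
python3 - <<'E'
from h import *
togo([486.3,-240.4,99])
E
```

```text
t 9.6333 pos [ 486.312 -238.986  100.068] F [-0.452 -0.219 -0.639] open 51.00703955679926 ff 0.0
shift [-1.413 -0.014  1.069] turn [0.    0.    0.001]
```

Small correction, then close with a firm grip.

Request:
send_rows(
  commands=[
    [-1.4, 0, 1, 0, 0, 0, 0.6],
    [-1.4, 0, 1, 0, 0, 0, 0.6],
    [-1.4, 0, 1, 0, 0, 0, 0.6],
    [-1.4, 0, 1, 0, 0, 0, 0],
    [-1.4, 0, 1, 0, 0, 0, 0],
  ],
  newtons=50,
)

```text
t: 10.05
position: [486.1, -240.3, 98.9]
tcp_rot: [[-0.001, 1.0, -0.0], [1.0, 0.001, -0.0], [-0.0, -0.0, -1.0]]
force: [-3.7, 1.5, 8.2]
opening: 28.8
finger_force: 48.6
```

Request:
send_rows(
  commands=[
    [0, 0, 0, 0, 0, 0, 0],
    [0, 0, 0, 0, 0, 0, 0],
    [0, 0, 0, 0, 0, 0, 0],
    [0, 0, 0, 0, 0, 0, 0],
    [0, 0, 0, 0, 0, 0, 0],
  ],
)

```text
t: 10.47
position: [486.2, -240.3, 99.0]
tcp_rot: [[-0.001, 1.0, 0.0], [1.0, 0.001, -0.0], [-0.0, 0.0, -1.0]]
force: [-0.9, 0.3, 3.7]
opening: 29.0
finger_force: 49.3
```

```bash
python3 - <<'E'
from h import *
togo([486.3,-240.4,250])
E
```

```text
t 10.4667 pos [ 486.195 -240.338   98.982] F [-0.941  0.26   3.661] open 28.997864491808635 ff 49.26529884338379
shift [  -0.101    0.114 -151.018] turn [0.    0.    0.001]
```

Request:
send_rows(
  commands=[
    [0, 0, -8, 0, 0, 0, 0],
    [0, 0, -25, 0, 0, 0, 0],
    [0, 0, -50, 0, 0, 0, 0],
    [0, 0, -80, 0, 0, 0, 0],
    [0, 0, -110, 0, 0, 0, 0],
  ],
)

```text
t: 10.88
position: [485.4, -239.7, 209.6]
tcp_rot: [[-0.001, 1.0, -0.002], [1.0, 0.001, 0.001], [0.001, -0.002, -1.0]]
force: [-1.0, -0.2, -1.8]
opening: 28.9
finger_force: 49.5
```

Request:
send_rows(
  commands=[
    [0, 0, -30, 0, 0, 0, 0],
    [0, 0, -60, 0, 0, 0, 0],
    [0, 0, -90, 0, 0, 0, 0],
    [10, 2, -92, 0, 0, 0, 0],
    [30, 7, -92, 0, 0, 0, 0],
  ],
)

```text
t: 11.3
position: [494.2, -212.1, 303.5]
tcp_rot: [[0.001, 1.0, 0.004], [1.0, -0.001, -0.004], [-0.004, 0.004, -1.0]]
force: [0.6, -0.2, -2.5]
opening: 28.8
finger_force: 49.5
```

Request:
send_rows(
  commands=[
    [30, 7.5, 0, 0, 0, 0, 0],
    [60, 15, 0, 0, 0, 0, 0],
    [90, 22.5, 0, 0, 0, 0, 0],
    [120, 30, 0, 0, 0, 0, 0],
    [150, 37.5, 0, 0, 0, 0, 0],
  ],
)

```text
t: 11.72
position: [530.0, -58.3, 300.3]
tcp_rot: [[-0.001, 1.0, -0.001], [1.0, 0.001, 0.0], [0.0, -0.001, -1.0]]
force: [-1.0, 0.3, -1.3]
opening: 28.8
finger_force: 49.5
```

Request:
send_rows(
  commands=[
    [30, 7.5, 0, 0, 0, 0, 0],
    [60, 15, 0, 0, 0, 0, 0],
    [90, 22.5, 0, 0, 0, 0, 0],
    [120, 30, 0, 0, 0, 0, 0],
    [150, 37.5, 0, 0, 0, 0, 0],
  ],
)

```text
t: 12.13
position: [567.2, 91.7, 300.2]
tcp_rot: [[-0.001, 1.0, -0.001], [1.0, 0.001, 0.0], [0.0, -0.001, -1.0]]
force: [-0.2, 0.0, -2.1]
opening: 29.0
finger_force: 49.5
```

Request:
send_rows(
  commands=[
    [30, 7.5, 10, 0, 0, 0, 0],
    [60, 15, 20, 0, 0, 0, 0],
    [90, 23, 30, 0, 0, 0, 0],
    [110, 28, 40, 0, 0, 0, 0],
    [116, 30, 50, 0, 0, 0, 0],
  ],
)

```text
t: 12.55
position: [597.5, 209.5, 249.5]
tcp_rot: [[-0.004, 1.0, -0.001], [1.0, 0.004, 0.001], [0.001, -0.001, -1.0]]
force: [0.3, 0.5, -0.5]
opening: 28.8
finger_force: 49.5
```

```bash
python3 - <<'E'
from h import *
for i in range(3): manip.get_image('side'); togo([598.8,205.8,197])
E
```

```text
t 12.6 pos [596.393 208.568 247.179] F [ 1.392  0.594 -2.217] open 28.840314549881995 ff 49.55438554286957
shift [-2.785  2.603 50.168] turn [-0.004 -0.     0.004]
t 12.65 pos [595.927 206.718 248.032] F [-0.806 -0.777 -1.78 ] open 29.10662251285533 ff 49.55288887023926
shift [-0.865  3.121 51.019] turn [-0.005  0.001  0.003]
t 12.7 pos [596.34  205.647 249.248] F [ 0.508 -0.485 -1.318] open 28.961994716565428 ff 49.551955461502075
shift [ 0.224  2.645 52.238] turn [-0.004  0.001  0.002]
```

Request:
send_rows(
  commands=[
    [0, 2.5, 15, 0, 0, 0, 0],
    [0, 2.5, 30, 0, 0, 0, 0],
    [0, 2.5, 44, 0, 0, 0, 0],
    [0, 2.5, 50, 0, 0, 0, 0],
    [0, 2.5, 50, 0, 0, 0, 0],
  ],
)

```text
t: 13.12
position: [599.1, 204.3, 199.8]
tcp_rot: [[0.0, 1.0, -0.003], [1.0, -0.0, -0.001], [-0.001, -0.003, -1.0]]
force: [0.1, 0.7, -1.9]
opening: 28.8
finger_force: 49.6
```

Request:
send_rows(
  commands=[
    [0, 0, 0, 0, 0, 0, 0],
    [0, 0, 0, 0, 0, 0, 0],
    [0, 0, 0, 0, 0, 0, 0],
    [0, 0, 0, 0, 0, 0, 0],
    [0, 0, 0, 0, 0, 0, 0],
  ],
)

```text
t: 13.53
position: [600.6, 205.9, 201.5]
tcp_rot: [[-0.001, 1.0, 0.001], [1.0, 0.001, 0.0], [0.0, 0.001, -1.0]]
force: [0.2, 0.6, -1.3]
opening: 28.8
finger_force: 49.6
```

```bash
python3 - <<'E'
from h import *
togo([598.8,205.8,197])
s,im=shot('wrist'); _,sd=shot('side'); _,tp=shot('top')
cv2.imwrite('pics/v4.png',np.hstack([cv2.resize(sd[95:175,155:245],(450,400),interpolation=2),cv2.resize(im[130:270,210:350],(400,400)) [:, :350]]))
p=s['position']
print(proj('side',[p+[0,0,-87],[598.8,205.8,95]])-[155,95])
E
```

```text
t 13.5333 pos [600.565 205.908 201.495] F [ 0.155  0.613 -1.258] open 28.819632071808456 ff 49.56052780151367
shift [-0.107 -1.77   4.493] turn [ 0.001 -0.     0.001]
[[44.083 32.321]
 [44.818 38.452]]
```

View pics/v4.png

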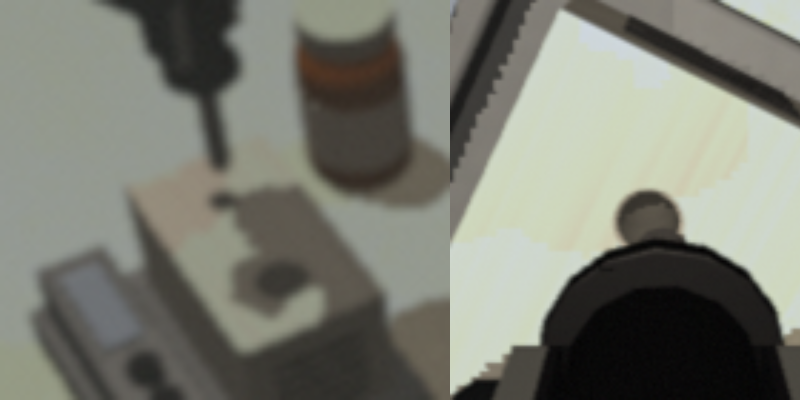

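The side view shows the stem standing just above the snug well. The wrist view shows the well at (648,217), slightly left of the stem's line, which agrees with the measured +1.8 mm x error.

Request:
send_rows(
  commands=[
    [0, -1.8, 5, 0, 0, 0, 0],
    [0, -1.8, 10, 0, 0, 0, 0],
    [0, -1.8, 10, 0, 0, 0, 0],
    [0, -1.8, 10, 0, 0, 0, 0],
    [0, -1.8, 10, 0, 0, 0, 0],
  ],
)

```text
t: 14.1
position: [598.3, 205.8, 190.5]
tcp_rot: [[-0.001, 1.0, -0.0], [1.0, 0.001, -0.0], [-0.0, -0.0, -1.0]]
force: [-0.1, -0.1, -2.2]
opening: 29.1
finger_force: 49.6
```

Request:
send_rows(
  commands=[
    [0, 0, 0, 0, 0, 0, 0],
    [0, 0, 0, 0, 0, 0, 0],
    [0, 0, 0, 0, 0, 0, 0],
    [0, 0, 0, 0, 0, 0, 0],
    [0, 0, 0, 0, 0, 0, 0],
  ],
)

```text
t: 14.52
position: [598.5, 205.9, 190.9]
tcp_rot: [[-0.001, 1.0, 0.0], [1.0, 0.001, -0.0], [-0.0, 0.0, -1.0]]
force: [0.0, -0.1, -1.0]
opening: 28.9
finger_force: 49.6
```

```bash
python3 - <<'E'
from h import *
togo([598.8,205.8,180])
s,im=shot('wrist')
g=im[185:235,255:320]
cv2.imwrite('pics/v5.png',cv2.resize(g,None,fx=10,fy=10,interpolation=2))
print(proj('wrist',[[598.55,205.8,95],s['position']+[0,0,-87]],s)-[255,185])
E
```

```text
t 14.5167 pos [598.485 205.861 190.878] F [ 0.036 -0.064 -0.952] open 28.90587247936764 ff 49.5620334148407
shift [-0.061  0.314 10.878] turn [0.    0.    0.001]
[[27.055 26.276]
 [26.89  30.069]]
```

View pics/v5.png

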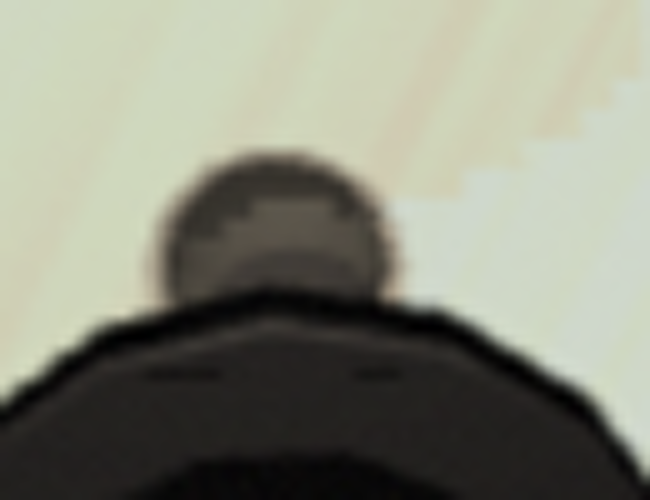

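The well is centred at column 278 and the collar at about 275, so they line up. I'll insert slowly and watch the force.

Request:
send_rows(
  commands=[
    [0, 0, 3, 0, 0, 0, 0],
    [0, 0, 6, 0, 0, 0, 0],
    [0, 0, 9, 0, 0, 0, 0],
    [0, 0, 11, 0, 0, 0, 0],
    [0, 0, 13, 0, 0, 0, 0],
  ],
)

```text
t: 14.98
position: [598.2, 205.8, 177.3]
tcp_rot: [[-0.001, 1.0, -0.001], [1.0, 0.001, -0.0], [-0.0, -0.001, -1.0]]
force: [-0.7, -0.5, -2.1]
opening: 29.2
finger_force: 49.6
```

```bash
python3 - <<'E'
from h import *
togo([598.8,205.8,120])
E
```

```text
t 14.9833 pos [598.19  205.792 177.281] F [-0.735 -0.528 -2.125] open 29.15203573816149 ff 49.562103152275085
shift [ 0.02   0.647 57.28 ] turn [-0.001  0.     0.001]
```

Request:
send_rows(
  commands=[
    [0, 0, 4, 0, 0, 0, 0],
    [0, 0, 8, 0, 0, 0, 0],
    [0, 0, 12, 0, 0, 0, 0],
    [0, 0, 16, 0, 0, 0, 0],
    [0, 0, 20, 0, 0, 0, 0],
  ],
)

```text
t: 15.4
position: [598.3, 205.8, 157.3]
tcp_rot: [[-0.001, 1.0, -0.0], [1.0, 0.001, -0.0], [-0.0, -0.0, -1.0]]
force: [0.6, -0.4, -1.0]
opening: 29.1
finger_force: 49.6
```

Request:
send_rows(
  commands=[
    [0, 0, 3, 0, 0, 0, 0],
    [0, 0, 6, 0, 0, 0, 0],
    [0, 0, 9, 0, 0, 0, 0],
    [0, 0, 12, 0, 0, 0, 0],
    [0, 0, 14, 0, 0, 0, 0],
  ],
)

```text
t: 15.82
position: [598.3, 205.8, 143.4]
tcp_rot: [[-0.001, 1.0, -0.0], [1.0, 0.001, -0.0], [-0.0, -0.0, -1.0]]
force: [0.5, -0.1, -2.3]
opening: 28.9
finger_force: 49.6
```

No contact force. Next I'll go down to about 2 mm above flush.

Request:
send_rows(
  commands=[
    [0, 0, 4, 0, 0, 0, 0],
    [0, 0, 8, 0, 0, 0, 0],
    [0, 0, 12, 0, 0, 0, 0],
    [0, 0, 16, 0, 0, 0, 0],
    [0, 0, 19, 0, 0, 0, 0],
  ],
)

```text
t: 16.23
position: [598.2, 205.8, 124.2]
tcp_rot: [[-0.001, 1.0, -0.001], [1.0, 0.001, -0.0], [-0.0, -0.001, -1.0]]
force: [0.0, -0.1, -1.2]
opening: 28.9
finger_force: 49.6
```

Request:
send_rows(
  commands=[
    [0, 0, 1, 0, 0, 0, 0],
    [0, 0, 2, 0, 0, 0, 0],
    [0, 0, 3, 0, 0, 0, 0],
    [0, 0, 3, 0, 0, 0, 0],
    [0, 0, 3, 0, 0, 0, 0],
  ],
)

```text
t: 16.65
position: [598.5, 205.9, 121.9]
tcp_rot: [[-0.001, 1.0, 0.0], [1.0, 0.001, -0.0], [-0.0, 0.0, -1.0]]
force: [0.1, -0.2, -2.0]
opening: 28.7
finger_force: 49.6
```

Request:
send_rows(
  commands=[
    [0, 0, 0.5, 0, 0, 0, 0],
    [0, 0, 1, 0, 0, 0, 0],
    [0, 0, 1.5, 0, 0, 0, 0],
    [0, 0, 2, 0, 0, 0, 0],
    [0, 0, 2, 0, 0, 0, 0],
  ],
)

```text
t: 17.07
position: [598.4, 205.9, 120.0]
tcp_rot: [[-0.001, 1.0, 0.0], [1.0, 0.001, -0.0], [-0.0, 0.0, -1.0]]
force: [-0.7, -0.7, 1.4]
opening: 29.0
finger_force: 49.9
```

Request:
send_rows(
  commands=[
    [0, 0, 0.3, 0, 0, 0, 0],
    [0, 0, 0.6, 0, 0, 0, 0],
    [0, 0, 0.6, 0, 0, 0, 0],
    [0, 0, 0.6, 0, 0, 0, 0],
    [0, 0, 0.6, 0, 0, 0, 0],
  ],
)

```text
t: 17.48
position: [598.5, 205.9, 120.0]
tcp_rot: [[-0.001, 1.0, 0.0], [1.0, 0.001, -0.0], [-0.0, 0.0, -1.0]]
force: [-2.7, -0.4, 5.1]
opening: 29.4
finger_force: 50.1
```

The collar has seated: about 7 N of contact at z = 120.0, as predicted. Now release and retreat straight up.

Request:
send_rows(
  commands=[
    [0, 0, 0, 0, 0, 0, 0.4],
    [0, 0, 0, 0, 0, 0, 0.5],
    [0, 0, 0, 0, 0, 0, 0.6],
    [0, 0, 0, 0, 0, 0, 0.6],
    [0, 0, 0, 0, 0, 0, 0.6],
  ],
)

```text
t: 17.9
position: [598.4, 205.9, 119.0]
tcp_rot: [[-0.001, 1.0, -0.0], [1.0, 0.001, -0.0], [-0.0, -0.0, -1.0]]
force: [0.4, -0.2, 0.2]
opening: 51.4
finger_force: 0.0
```

Request:
send_rows(
  commands=[
    [0, 0, -5, 0, 0, 0, 0.6],
    [0, 0, -15, 0, 0, 0, 0.6],
    [0, 0, -35, 0, 0, 0, 0.6],
    [0, 0, -60, 0, 0, 0, 0.6],
    [0, 0, -90, 0, 0, 0, 0.6],
  ],
)

```text
t: 18.32
position: [597.5, 205.6, 209.7]
tcp_rot: [[-0.001, 1.0, -0.002], [1.0, 0.001, -0.001], [-0.001, -0.002, -1.0]]
force: [0.3, 0.5, 0.5]
opening: 51.1
finger_force: 0.0
```

Request:
send_rows(
  commands=[
    [0, -10, -30, 0, 0, 0, 0.6],
    [0, -40, -60, 0, 0, 0, 0.6],
    [0, -80, -60, 0, 0, 0, 0.6],
    [0, -110, -60, 0, 0, 0, 0.6],
    [0, -110, -60, 0, 0, 0, 0.6],
  ],
)

```text
t: 18.73
position: [482.1, 205.5, 270.4]
tcp_rot: [[-0.002, 1.0, -0.004], [1.0, 0.002, -0.0], [-0.0, -0.004, -1.0]]
force: [-1.6, 0.3, 1.1]
opening: 51.5
finger_force: 0.0
```

```bash
python3 - <<'E'
from h import *
togo([485,205,270])
_,sd=shot('side'); _,tp=shot('top')
cv2.imwrite('pics/v6.png',np.hstack([cv2.resize(sd[90:320,150:400],(435,400),interpolation=2),cv2.resize(tp[90:270,145:425],(365,400),interpolation=2)]))
E
```

```text
t 18.7333 pos [482.119 205.487 270.439] F [-1.583  0.324  1.104] open 51.526101000103665 ff 0.0
shift [-0.494  2.882  0.428] turn [-0.004  0.     0.002]
```

View pics/v6.png

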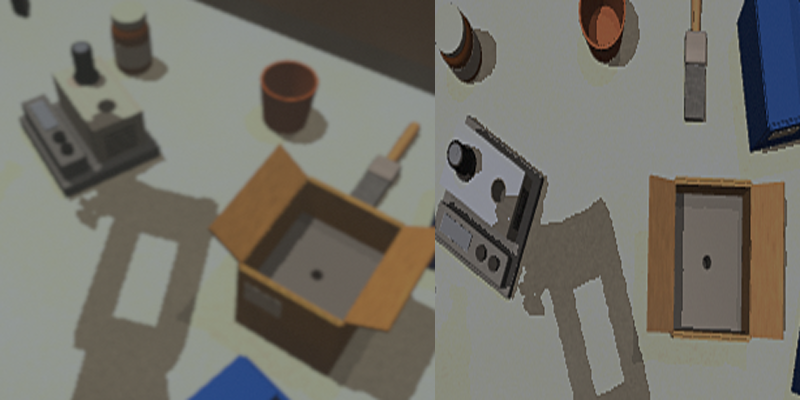

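The probe stands upright in the snug well with its collar on the block, at (82,60) in the side crop. Both flaps are wide open, and the pot, jar and brush haven't been moved.

```bash
python3 -c "
from cell import manip
print(manip.hand_in())"
```

```text
the job is handed in; nothing more can be done
None
```

The job is handed in: both carton flaps are swung well back past upright, and the probe stands in the narrower well with its collar seated on the block; the pot, jar and brush were not touched, and it took about 19 s.

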